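# Pack a set of stoneware beads and snap the tub shut

## Task

Finish packing the bead set: put the two beads from the wooden board into the two empty cups of the round white tub, one bead to a cup. Then take the lid from its sloping stand and press it down onto the tub, without letting it drop, until it has gone fully home and sits level and flush on the rim all round. Leave the mug, the jar and the turning tool where they are.

Things in the scene. Friction and masses are not known exactly. Their poses are not given: they have to be found in the camera images.
- tub: round white plastic tub, fixed: 127 mm across, 60 mm high, walls 4 mm, floor 6 mm up. In it are three round cups, 34 mm inside, 40 outside, 12 deep, rims 18 mm above the table, centres 24 mm from the axis. Four springy nubs stand 6 mm in from the wall, 7 mm below the rim: a lid just laid on rests on them 11 mm too high and must be pushed past them with 5 to 10 N. Origin: centre of underside, z up
- tub_rim (a point): centre of the tub's mouth at the level of its rim, 60 mm above the table
- well0 (a point): centre of cup 0 of the tub, 12 mm above the cup's floor, level with the cup's rim: where the middle of a bead stands when it is in the cup. One of the three cups holds a bead at the start
- well1 (a point): centre of cup 1 of the tub, 12 mm above the cup's floor, level with the cup's rim: where the middle of a bead stands when it is in the cup. One of the three cups holds a bead at the start
- well2 (a point): centre of cup 2 of the tub, 12 mm above the cup's floor, level with the cup's rim: where the middle of a bead stands when it is in the cup. One of the three cups holds a bead at the start
- lid: round white plastic lid, 100 g: a plug 111 mm across, 23 mm deep, tapering to 99 mm below, under a flange 135 mm across, 4 mm thick; on top a round knob 26 mm across, 30 mm tall. Origin: centre of the plug's flat underside, z along the knob, knob top 57 mm up. Fully home: origin 37 mm above the table, flange top 64, knob top 94. At first it lies on the stand, knob leaning 35 degrees
- lid_knob (a point): centre of the top of the lid's knob, 57 mm from the lid's origin; z along the knob
- stand: wooden stand, fixed, base 130 x 140 mm, with a slab 150 x 136 mm sloping at 35 degrees, low on its own -x side, high (about 105 mm) on its +x side. The lid's underside lies on the slab and its flange leans on two 10 mm pegs, 33 mm tall, at the low end. Origin: centre of its base on the table, z up
- stand_slope (a point): point in the middle of the slab's sloping face, 62 mm above the table; the lid's origin lies here at the start
- board: flat wooden ware board, fixed, 120 x 200 x 10 mm (long along its y); two beads stand on it at the start. Origin: centre of its underside
- bead_a_mid (a point): a red-brown stoneware barrel bead with a dark bore mark on top: 28 mm across, 24 mm tall, flat foot and top 18 mm across, about 25 g. This point is its middle, 12 mm above its foot
- bead_b_mid (a point): a red-brown stoneware barrel bead with a dark bore mark on top: 28 mm across, 24 mm tall, flat foot and top 18 mm across, about 25 g. This point is its middle, 12 mm above its foot
- bead_c_mid (a point): a red-brown stoneware barrel bead with a dark bore mark on top: 28 mm across, 24 mm tall, flat foot and top 18 mm across, about 25 g. This point is its middle, 12 mm above its foot
- mug: white ceramic mug, 76 mm across, 85 mm high, a bystander. Origin: centre of its underside
- jar: glass jar with a lid, 64 mm across, 85 mm high, a bystander. Origin: centre of its underside
- turning_tool: flat-bladed hand tool 190 mm long lying on the table beyond the tub, a bystander. Origin: middle of its underside

How it is judged (in metres and radians):
On the way:
1. each of the three cups of the tub holds one bead (distance between any of bead_a_mid, bead_b_mid, bead_c_mid and well0 below 0.008 m and distance between any of bead_a_mid, bead_b_mid, bead_c_mid and well1 below 0.008 m and distance between any of bead_a_mid, bead_b_mid, bead_c_mid and well2 below 0.008 m), for 0.2 s.
At the end, for the whole second after the job is handed in: Each of the three cups holds one bead (its middle within 8 mm of the cup's point). The lid is on the tub, fully home: its origin 34 to 39 mm above the tub's underside (37 when seated), within 6 mm of the tub's axis, level within 0.04 rad, and at rest (all of step 1 and z of lid in the frame of tub between 0.034 and 0.039 m and horizontal distance between lid and tub below 0.006 m and angle between lid's own z axis and vertical below 0.04 rad and linear speed of lid below 0.02 m/s); the robot touches nothing.
It fails at once if the lid falls free: it moves faster than 0.5 m/s with no finger on it (a drop of more than about 13 mm) (contact force between the fingers and lid below 0.02 N and linear speed of lid above 0.5 m/s).
It fails at once if the mug is moved by more than 20 mm (distance of mug from where it was at the start of the episode above 0.02 m).
It fails at once if the jar is moved by more than 20 mm (distance of jar from where it was at the start of the episode above 0.02 m).
It fails at once if the turning tool is moved by more than 20 mm (distance of turning_tool from where it was at the start of the episode above 0.02 m).
It also fails if it takes over 64 s, if anything falls off the work surface, if the arm or the gripper's body presses on something with over 40 N, if the wrist force passes 120 N, or if a joint passes its speed limit or range.

## Robot

A 6-joint arm with a two-finger parallel gripper is mounted at the origin on the work surface. World frame = base frame: x ahead of the robot, y to its left, z up, the work surface at z = 0. Lengths are in mm, angles in rad, forces in N, time in s.
With the tool pointing down it reaches from about 375 to 925 mm from the base axis. Payload 5.7 kg.
Tool frame: the origin (TCP) lies midway between the tips of the shut fingers; the grasp point (between the pads) lies 19 mm behind it; z points along the fingers, y is the line along which they close (so a half turn about z gives the same grasp; the last joint's range is limited). The gripper opens to 88 mm and grips with 3 to 60 N. Pads are 20 mm wide; open, the fingers measure 115 mm over their backs; the gripper's body (75 mm by 178 mm) begins 61 mm behind the grasp point.
Start: joints at [1.085, 0.359, 1.51, -0, 1.272, -0.115], TCP at [217.407, 559.193, 222.623] pointing down, gripper open.
Joint ranges: [-2.97, 2.97], [-1.01, 2.36], [0.21, 2.38], [-0.96, 4.11], [0.2, 2.71], [-2.98, 2.98]. Speed limits (rad/s): [2.39, 2.39, 3.14, 3.14, 3.14, 3.14].

## Interface

Orientations are given as a rotation vector (axis times angle).
In Python, from workcell import manip, imaging, models gives the robot as it stands.
- The arm moves only by the tool servo_tool, never from a script. Its argument "plan" is a list of rows, each a list of 3 entries, a list of its own where there are three numbers: the shift along the tool's x, y, z in units of 25 mm (1.0 is 25 mm), then the turn about the tool's z in units of 6 degrees (1.0 is 6 degrees), then the opening, from -1 (shut) to 1 (fully open). A call has exactly 8 rows; each row shifts and turns the commanded pose from where the row before left it, along the tool's axes as they then stand; what a row does not reach is not made up. A row lasts 1/8 s, in which the tool goes at most 62.5 mm and 10.7 degrees, less where a joint would pass 70% of its speed; a pose out of reach is approached as far as the arm can. A call with a number of a shift or a turn outside -1 to 1 is refused whole. A call with a gripper value outside its range is refused whole. The fingers move at their own pace and stop on an object; "squeeze" is the grip in N (left out, the last holds). Time passes only in rows, so rows that do not move let the fingers close, or fill a call up. It gives the time, the measured TCP pose, the force, the opening and the grip force at its end, in the units of the state.
- manip.get_state(): the state, without advancing time (a new reading comes with each control period).
- imaging.grab_frame(name): name is "scene" or "top" or "wrist"; returns a dict with "frame" (420x560x3 uint8, blue, green, red), "K" (3x3 intrinsics, pixels), "dist" ([k1, k2, p1, p2, k3] as OpenCV has them; the pictures are not rectified), "rvec" (rotation vector, rad) and "tvec" (3), from world to camera coordinates, as OpenCV has them. Camera axes: x right, y down, z forward; pixel columns grow to the right and rows downward; lengths in mm; the calibration is good to about 2 mm. A picture is of the moment at which its call begins. There is no depth.
- manip.close_job(): hands the job in; it is judged then, once.
Trained networks look in the newest picture that a camera, given by its name, has taken for a name from the list of things; names that differ only in an ending like _2 or _b are one class to them, and where a whole thing is asked for, a point or a joint stands for the part that bears it (a point fixed in the world has none). Each returns a list of dicts, best first, with "p" (0 to 1); they miss things now and then, are a little off and sometimes report something else, mostly with a low value. They report only what shows in the picture. A call takes as long as a camera call.
- models.recognise(camera, name): "at" ([x, y, z] in mm, in the coordinates of the camera as it stood for that picture, good to about 4 mm: the middle of the surface that is visible of it).
- models.cut_out(camera, name): "region" (420x560 bool, what is visible of it).
The state is a dict: "t": time; "q": joint angles; "joint_velocities": joint speeds; "tau": joint torques, N m; "ee_pos": TCP position; "orientation": TCP orientation; "wrist_force": force on the tool from outside, world axes, zero at the start; "wrist_torque": the same for the moment, N m; "grip_width": finger opening in mm; "finger_force": force on a finger pad.
Only numpy, scipy, OpenCV 4.12 (cv2) and the standard library are available. Lean on these libraries where they do the work, as an engineer would, in place of code of your own. Each camera call takes 0.05 s, during which the arm holds its last target. There are 200 camera calls.

## Working session

There is one attempt and no reset: what is moved stays moved. The work goes in short steps, Python scripts to look and compute and a tool call to move; the robot and the scene stay as the last step left them, time stands still between calls to the robot, and variables do not carry over. Pictures are saved under pics/ and viewed, at most 10 in all, crops included, and the job is handed in when it is done.

Besides the shell and the picture viewer there is one more tool, called after "Call:" as name(argument=value, ...), one argument or row to a line, values as JSON. servo_tool: Moves the arm, as the interface text tells. Shifts and turns lie within -1 to 1; 1 stands for 25 mm of shift or 6 degrees of turn. Its arguments: {"type":"object","properties":{"plan":{"type":"array","items":{"type":"array"}},"squeeze":{"type":"number"}},"required":["plan"]}

```bash
mkdir -p pics
cat > h.py <<'E'
import numpy as np, cv2
from workcell import manip, imaging, models
def cam(n):
    f=imaging.grab_frame(n); f['R']=cv2.Rodrigues(np.array(f['rvec'],float))[0]; f['t']=np.array(f['tvec'],float).ravel(); return f
def c2w(f,p): return f['R'].T@(np.array(p)-f['t'])
def ray(f,uv,z):
    u=cv2.undistortPoints(np.array([[uv]],float),np.array(f['K']),np.array(f['dist'])).ravel()
    d=f['R'].T@np.array([u[0],u[1],1]); c=-f['R'].T@f['t']; return c+d*(z-c[2])/d[2]
def proj(f,p): return cv2.projectPoints(np.array(p,float).reshape(-1,1,3),np.array(f['rvec'],float),f['t'],np.array(f['K']),np.array(f['dist']))[0].reshape(-1,2)
def st():
    s=manip.get_state(); print({k:np.round(s[k],3).tolist() for k in('t','q','ee_pos','orientation','wrist_force','grip_width','finger_force')}); return s
E
python3 - <<'E'
from h import *
st()
for n in('top','scene'):
    f=cam(n); cv2.imwrite(f'pics/{n}0.png',f['frame'])
    for o in ('tub','bead_a_mid','lid','lid_knob','stand','board','mug','jar','turning_tool','well0'):
        try:
            for d in models.recognise(n,o)[:4]: print(n,o,round(d['p'],2),np.round(c2w(f,d['at'])).tolist(),np.round(proj(f,c2w(f,d['at']))).tolist())
        except Exception as e: print(o,e)
E
```

```text
{'t': 0.0, 'q': [1.085, 0.359, 1.511, 0.0, 1.273, -0.115], 'ee_pos': [217.081, 558.591, 221.832], 'orientation': [-0.579, -3.087, 0.003], 'wrist_force': [0.161, -0.45, 0.038], 'grip_width': 87.633, 'finger_force': 0.0}
top tub 0.64 [491.0, -237.0, 9.0] [[374.0, 270.0]]
top tub 0.58 [561.0, -26.0, 6.0] [[282.0, 237.0]]
top lid 0.77 [457.0, 255.0, 89.0] [[146.0, 284.0]]
top lid_knob 0.77 [456.0, 256.0, 93.0] [[145.0, 285.0]]
top lid_knob 0.67 [558.0, -27.0, 5.0] [[282.0, 238.0]]
top stand 0.8 [509.0, 229.0, 86.0] [[160.0, 259.0]]
top mug 0.62 [745.0, 182.0, 33.0] [[191.0, 153.0]]
top jar 0.94 [724.0, -187.0, 85.0] [[360.0, 162.0]]
top turning_tool 0.57 [727.0, 4.0, 7.0] [[270.0, 165.0]]
top well0 0.66 [558.0, -23.0, 8.0] [[280.0, 238.0]]
scene tub 0.58 [557.0, -19.0, 17.0] [[258.0, 228.0]]
scene bead_a_mid 0.7 [571.0, -5.0, 26.0] [[267.0, 224.0]]
scene lid 0.72 [468.0, 247.0, 96.0] [[295.0, 115.0]]
scene lid 0.57 [727.0, 6.0, 1.0] [[330.0, 264.0]]
scene lid 0.33 [506.0, 223.0, 29.0] [[302.0, 148.0]]
scene lid_knob 0.67 [553.0, -20.0, 25.0] [[256.0, 225.0]]
scene lid_knob 0.65 [464.0, 247.0, 94.0] [[294.0, 115.0]]
scene stand 0.9 [510.0, 226.0, 30.0] [[304.0, 147.0]]
scene board 0.75 [500.0, -249.0, 11.0] [[162.0, 296.0]]
scene mug 0.91 [744.0, 167.0, 55.0] [[379.0, 202.0]]
scene jar 0.73 [741.0, -202.0, 84.0] [[274.0, 339.0]]
scene turning_tool 0.76 [730.0, 1.0, 2.0] [[330.0, 266.0]]
scene well0 0.63 [556.0, -21.0, 17.0] [[257.0, 228.0]]
```

View pics/top0.png

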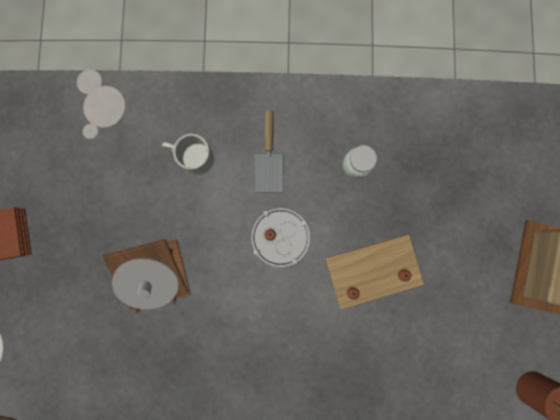

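View pics/scene0.png

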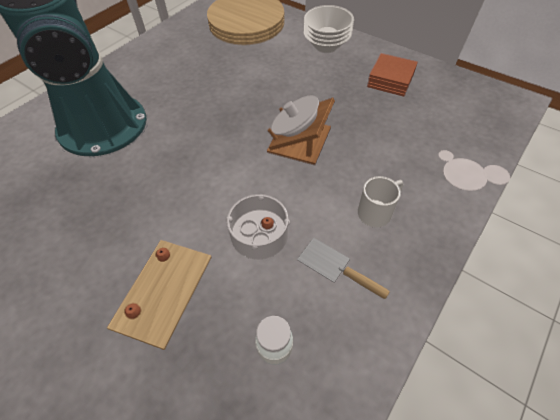

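Run:
```python
from h import *
R=cv2.Rodrigues(np.array(manip.get_state()['orientation']))[0]; print(R.round(2).tolist())
for n,win in(('top',[(225,310),(260,315),]),('scene',None)):
    f=cam(n); hsv=cv2.cvtColor(f['frame'],cv2.COLOR_BGR2HSV)
    m=(((hsv[...,0]<9)|(hsv[...,0]>174))&(hsv[...,1]>110)).astype(np.uint8)
    k,l,s,c=cv2.connectedComponentsWithStats(m)
    for i in range(1,k):
        if 30<s[i,4]<400: print(n,c[i].round(1),s[i],'z20',ray(f,c[i],20).round(),'z26',ray(f,c[i],26).round(),'z30',ray(f,c[i],30).round())
    for o in('tub','lid','stand'):
        for d in models.cut_out(n,o)[:1]:
            r=d['region'].astype(np.uint8); cs=max(cv2.findContours(r,0,1)[0],key=cv2.contourArea)
            e=cv2.fitEllipse(cs); print(n,o,d['p'],np.round(e[0]+e[1]+(e[2],),1).tolist(),ray(f,e[0],60).round(1), ray(f,e[0],84).round(1))
            cv2.drawContours(f['frame'],[cs],-1,(0,255,0),1)
            if o=='tub':
                w=np.array([ray(f,p[0],60)[:2] for p in cs],np.float32); print('circ',cv2.minEnclosingCircle(w), cv2.fitEllipse(w))
    fr=f['frame']; cv2.imwrite(f'pics/{n}1.png', cv2.resize(fr[200:340,80:300],(800,509),interpolation=2) if n=='top' else fr)
```

```text
[[-0.93, 0.36, -0.0], [0.36, 0.93, -0.0], [0.0, -0.0, -1.0]]
top [ 16.3 216.4] [  0 208  28  25 169] z20 [593. 585.  20.] z26 [593. 581.  26.] z30 [593. 578.  30.]
top [269.5 234.5] [265 230  10  10  52] z20 [566.   2.  20.] z26 [566.   1.  26.] z30 [566.   1.  30.]
top [535.5 387.9] [522 380  24  19  92] z20 [ 226. -617.   20.] z26 [ 228. -613.   26.] z30 [ 230. -610.   30.]
top [526.1 398.7] [518 391  18  17  65] z20 [ 202. -595.   20.] z26 [ 204. -591.   26.] z30 [ 206. -588.   30.]
top [549.5 397.4] [544 390  13  16  53] z20 [ 204. -652.   20.] z26 [ 206. -648.   26.] z30 [ 208. -645.   30.]
top [546.  413.3] [539 409  13  10  32] z20 [ 167. -644.   20.] z26 [ 170. -640.   26.] z30 [ 171. -637.   30.]
top tub 0.9 [280.4, 237.1, 57.6, 57.7, 88.9] [560.9 -22.5  60. ] [560.9 -22.   84. ]
circ ((560.1898803710938, -22.811725616455078), 66.09961700439453) ((561.07080078125, -22.499303817749023), (123.92424774169922, 124.2377700805664), 6.904497146606445)
top lid 0.62 [144.8, 283.4, 49.6, 65.6, 94.1] [454.7 266.8  60. ] [457.5 259.6  84. ]
top stand 0.84 [146.0, 277.6, 70.5, 83.5, 72.7
[... 217 characters left out ...]
9.  -9.  26.] z30 [571. -11.  30.]
scene [162.3 255. ] [157 249  12  12  73] z20 [ 439. -188.   20.] z26 [ 443. -190.   26.] z30 [ 446. -190.   30.]
scene [131.7 311.9] [125 305  15  13  66] z20 [ 482. -305.   20.] z26 [ 485. -306.   26.] z30 [ 487. -306.   30.]
scene tub 0.84 [257.9, 226.3, 61.2, 64.5, 160.0] [574.  -36.5  60. ] [584.6 -47.4  84. ]
circ ((570.5211181640625, -33.71215057373047), 79.0344009399414) ((571.0532836914062, -33.05147933959961), (125.53883361816406, 155.802490234375), 47.3407096862793)
scene lid 0.91 [296.1, 116.1, 30.2, 52.9, 52.9] [448.4 279.3  60. ] [463.6 256.9  84. ]
scene stand 0.64 [132.3, 310.4, 15.5, 17.5, 45.3] [ 502.2 -304.8   60. ] [ 515.4 -306.    84. ]
```

View pics/top1.png

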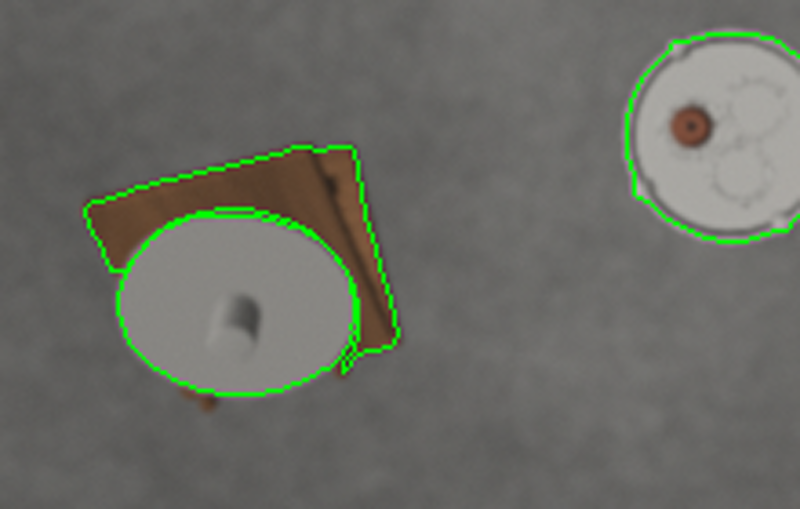

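Call:
servo_tool(
  plan=[
    [[-1,-0.64,0],0,0.2],
    [[-1,-0.64,0],0,0.2],
    [[-1,-0.64,0],0,0.2],
    [[-1,-0.64,0],0,0.2],
    [[-1,-0.64,0],0,0.2],
    [[-1,-0.64,0],0,0.2],
    [[-1,-0.64,0],0,0.2],
    [[-1,-0.64,0],0,0.2],
  ],
)

```text
t: 2.5
ee_pos: [358.0, 366.6, 222.8]
orientation: [0.579, 3.088, 0.0]
wrist_force: [-0.5, -0.2, 0.6]
grip_width: 52.8
finger_force: 0.0
```

Call:
servo_tool(
  plan=[
    [[-0.9,-0.64,0],0,0.2],
    [[-0.9,-0.64,0],0,0.2],
    [[0,0,0],-1,0.2],
    [[0,0,0],-1,0.2],
    [[0,0,0],-1,0.2],
    [[0,0,0],-1,0.2],
    [[0,0,0],-1,0.2],
    [[0,0,0],-1,0.2],
  ],
)

```text
t: 3.5
ee_pos: [387.8, 321.3, 222.7]
orientation: [-0.409, 3.115, -0.0]
wrist_force: [-0.5, 0.1, 0.2]
grip_width: 52.7
finger_force: 0.0
```

Run:
```python
from h import *
s=st(); f=cam('wrist'); cv2.imwrite('pics/w0.png',f['frame']); print((-f['R'].T@f['t']).round(),f['R'].round(2).tolist())
for o in('lid','stand','lid_knob'):
  for d in models.recognise('wrist',o)[:2]: print(o,d['p'],c2w(f,d['at']).round(1))
```

```text
{'t': 3.5, 'q': [0.555, 0.22, 1.714, -0.0, 1.208, -1.277], 'ee_pos': [387.798, 321.299, 222.697], 'orientation': [-0.409, 3.115, -0.0], 'wrist_force': [-0.549, 0.124, 0.22], 'grip_width': 52.711, 'finger_force': 0.0}
[308. 301. 384.] [[-0.26, 0.97, -0.0], [0.92, 0.25, 0.3], [0.29, 0.08, -0.96]]
lid 0.7 [446.6 254.3  83. ]
stand 0.77 [445.4 311.6  50.8]
lid_knob 0.68 [439.4 255.8  77. ]
```

View pics/w0.png

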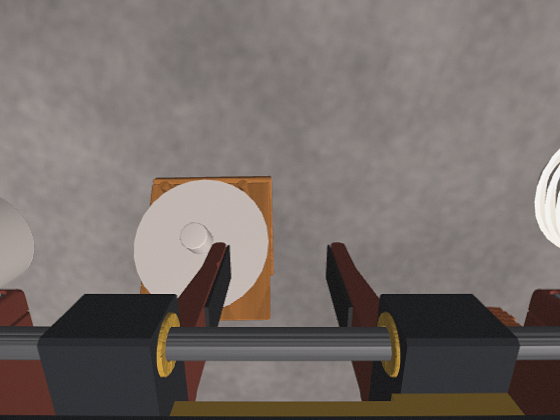

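Run:
```python
from h import *
f=cam('wrist')
print('knob',ray(f,(193,236),109).round(1))
for p in [(153,180),(271,178)]: print(ray(f,p,105).round(1),ray(f,p,20).round(1))
m=models.cut_out('wrist','lid')[0]['region'].astype(np.uint8); print(m.sum())
# fit lid pose: origin xy + yaw, via reprojecting flange circle & knob circle
g=cam('top'); print('knob top',ray(g,(80+230*.275,200+335*.275),109).round(1))
for n,F in(('wrist',f),('top',g)):
  for o in ('lid',):
    r=models.cut_out(n,o)[0]['region'].astype(np.uint8); cs=max(cv2.findContours(r,0,1)[0],key=cv2.contourArea)
    print(n,cv2.boundingRect(cs),cv2.fitEllipse(cs))
def lid(x,y,a):
    d=np.array([np.cos(a),np.sin(a),0]); l=np.array([-d[1],d[0],0]); t=np.radians(35)
    n=-d*np.sin(t)*-1*-1+np.array([0,0,np.cos(t)]); n=-d*np.sin(t)+np.array([0,0,np.cos(t)]); u=d*np.cos(t)+np.array([0,0,np.sin(t)])
    o=np.array([x,y,62.]); th=np.linspace(0,6.28,60)[:,None]
    return o,n,o+27*n+67.5*(np.cos(th)*u+np.sin(th)*l),o+57*n
from scipy.optimize import least_squares
E=cv2.fitEllipse(max(cv2.findContours(models.cut_out('top','lid')[0]['region'].astype(np.uint8),0,1)[0],key=cv2.contourArea))
def res(p):
    o,n,c,k=lid(*p); e=cv2.fitEllipse(proj(g,c).astype(np.float32))
    return np.r_[np.array(e[0])-E[0], (proj(f,k)[0]-[193,236])*.5,(proj(g,k)[0]-[80+230*.275,200+335*.275])*.5]
for a in(0.1,.26):
    s=least_squares(res,[480,250,a]); print(s.x,s.fun.round(1),lid(*s.x)[3].round(1))
```

```text
knob [437.2 255.2 109. ]
[395.8 211.2 105. ] [422.5 183.5  20. ]
[367.9 310.8 105. ] [386.2 313.6  20. ]
11254
knob top [442.7 254.5 109. ]
wrist (135, 180, 133, 127) ((200.06698608398438, 240.54397583007812), (120.17918395996094, 134.0057830810547), 75.89177703857422)
top (112, 258, 66, 51) ((144.77694702148438, 283.31787109375), (50.21327590942383, 64.45303344726562), 94.22004699707031)
[ 4.70254750e+02  2.47787829e+02 -2.23967549e-01] [ 4.1  0.3 -0.2  0.5 -0.1  1. ] [438.4 255.  108.7]
[4.71066937e+02 2.55593063e+02 1.66381384e-02] [ 1.9  0.  -0.2  0.5 -0.1  1. ] [438.4 255.  108.7]
```

Call:
servo_tool(
  plan=[
    [[0,-1,0],0,0.2],
    [[0,-1,0],0,0.2],
    [[0,-1,0],0,0.2],
    [[0,-1,0],0,0.2],
    [[0,-1,0],0,0.2],
    [[0,-1,0],0,0.2],
    [[0,-1,0],0,0.2],
    [[0,-1,0],0,0.2],
  ],
)

```text
t: 5.0
ee_pos: [438.9, 127.1, 222.7]
orientation: [-0.403, 3.116, -0.0]
wrist_force: [0.2, 0.9, 0.2]
grip_width: 52.7
finger_force: 0.0
```

Call:
servo_tool(
  plan=[
    [[0.2,-1,0.25],0,0.2],
    [[0.2,-1,0.25],0,0.2],
    [[0.2,-1,0.25],0,0.2],
    [[0.2,-1,0.25],0,0.2],
    [[0.2,-1,0.25],0,0.2],
    [[0.2,-1,0.25],0,0.2],
    [[0.2,-1,0.25],0,0.2],
    [[0.2,-1,0.25],0,0.2],
  ],
)

```text
t: 6.0
ee_pos: [451.1, -76.6, 172.6]
orientation: [-0.403, 3.115, -0.0]
wrist_force: [-0.0, -0.7, 0.2]
grip_width: 52.7
finger_force: 0.0
```

Call:
servo_tool(
  plan=[
    [[0.4,-1,0.3],0,0.2],
    [[0.4,-1,0.3],0,0.2],
    [[0.4,-1,0.3],0,0.2],
    [[0.4,-1,0.3],0,0.2],
    [[0,-0.2,0.3],0,0.2],
    [[0,0,0.3],0,0.2],
    [[0,0,0],0,0.2],
    [[0,0,0],0,0.2],
  ],
)

```text
t: 7.0
ee_pos: [439.1, -186.7, 127.7]
orientation: [0.405, -3.115, -0.0]
wrist_force: [0.1, 0.9, 0.2]
grip_width: 52.7
finger_force: 0.0
```

Run:
```python
from h import *
s=st(); f=cam('wrist'); cv2.imwrite('pics/w1.png',f['frame'])
def red(f):
    hsv=cv2.cvtColor(f['frame'],cv2.COLOR_BGR2HSV)
    m=(((hsv[...,0]<12)|(hsv[...,0]>174))&(hsv[...,1]>90)).astype(np.uint8)
    k,l,S,c=cv2.connectedComponentsWithStats(m)
    return [(c[i].round(1),S[i].tolist(),ray(f,c[i],24).round(1)) for i in range(1,k) if S[i,4]>300]
for r in red(f): print(r)
for d in models.recognise('wrist','bead_a_mid'): print(d['p'],c2w(f,d['at']).round(1))
g=cam('top')
for p in[(353,293),(405,275)]: print(ray(g,p,34).round(1))
```

```text
{'t': 7.0, 'q': [-0.547, 0.302, 1.881, 0.0, 0.959, -2.376], 'ee_pos': [439.091, -186.657, 127.748], 'orientation': [0.405, -3.115, -0.0], 'wrist_force': [0.127, 0.869, 0.176], 'grip_width': 52.691, 'finger_force': 0.0}
(array([276.5, 205.6]), [261, 190, 32, 33, 793], array([ 438.2, -187.1,   24. ]))
(array([135.2, 217.5]), [118, 202, 35, 33, 858], array([ 479.8, -302.3,   24. ]))
(array([200. , 289.1]), [178, 243, 49, 84, 1859], array([ 534.7, -235.1,   24. ]))
(array([356.3, 289.3]), [331, 243, 48, 84, 1825], array([497.8, -95.1,  24. ]))
(array([ 13.9, 308.8]), [0, 290, 33, 36, 993], array([ 601.8, -403. ,   24. ]))
(array([543.5, 308.9]), [524, 290, 36, 36, 1078], array([472.7,  84.7,  24. ]))
(array([ 23.7, 388.5]), [0, 360, 55, 56, 2644], array([ 698.8, -391.4,   24. ]))
(array([192.7, 376.9]), [184, 361, 21, 40, 538], array([ 637.1, -223.4,   24. ]))
(array([363.4, 376.8]), [353, 361, 20, 40, 515], array([592.3, -54.9,  24. ]))
(array([536.4, 386.5]), [508, 360, 52, 55, 2503], array([559.3, 124.1,  24. ]))
[ 440.9 -186.1   34. ]
[ 482.5 -301.9   34. ]
```

View pics/w1.png

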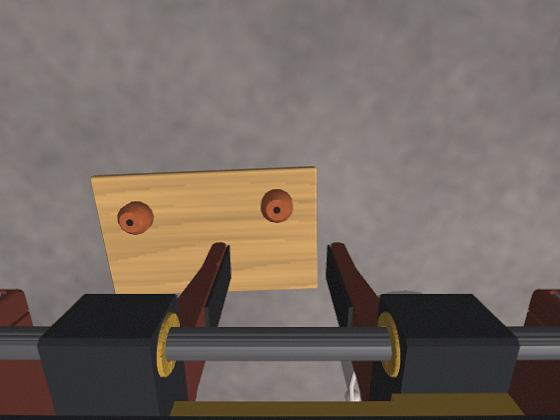

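Call:
servo_tool(
  plan=[
    [[0,0,1],0,0.2],
    [[0,0,1],0,0.2],
    [[0,0,1],0,0.2],
    [[0,0,1],0,0.2],
    [[0,0,0.6],0,0.2],
    [[0,0,0],0,0.2],
    [[0,0,0],0,-1],
    [[0,0,0],0,-1],
  ],
  squeeze=8,
)

```text
t: 8.15
ee_pos: [439.7, -187.8, 13.5]
orientation: [-0.403, 3.114, -0.002]
wrist_force: [-0.0, 0.2, 0.1]
grip_width: 36.4
finger_force: 0.0
```

Call:
servo_tool(
  plan=[
    [[0,0,0],0,-1],
    [[0,0,0],0,-1],
    [[0,0,-0.3],0,-1],
    [[0,0,-1],0,-1],
    [[0,0,-1],0,-1],
    [[0,0,-1],0,-1],
    [[0,0,0],0,-1],
    [[0,0,0],0,-1],
  ],
)

```text
t: 9.15
ee_pos: [438.6, -187.2, 94.8]
orientation: [0.403, -3.115, -0.0]
wrist_force: [-0.1, -0.0, -0.7]
grip_width: 27.4
finger_force: 8.0
```

Call:
servo_tool(
  plan=[
    [[-0.9,0.85,0],0,-1],
    [[-0.9,0.85,0],0,-1],
    [[-0.9,0.85,0],0,-1],
    [[-0.9,0.85,0],0,-1],
    [[-0.9,0.85,0],0,-1],
    [[-0.9,0.85,0],0,-1],
    [[0,0,0],0,-1],
    [[0,0,0],0,-1],
  ],
)

```text
t: 10.15
ee_pos: [535.9, -30.0, 94.1]
orientation: [0.404, -3.113, -0.0]
wrist_force: [-0.6, -0.1, -0.3]
grip_width: 27.6
finger_force: 8.0
```

Run:
```python
from h import *
s=st(); g=cam('top')
g0=cv2.imread('pics/top0.png')
for p in[(286.8,228.9),(284,247.6)]: print('cup',ray(g,p,18).round(1))
print(ray(g,(269.5,234.5),26).round(1))
# hough circles, upscaled
c=cv2.resize(g0[200:275,240:320],None,fx=8,fy=8,interpolation=cv2.INTER_CUBIC); gr=cv2.createCLAHE(4,(4,4)).apply(cv2.cvtColor(c,cv2.COLOR_BGR2GRAY))
f=cam('wrist')
for i,(x,y) in enumerate([(566,1),(538,-30),(579,-38.5)]):
    th=np.linspace(0,6.28,40); P=proj(f,np.c_[x+18.5*np.cos(th),y+18.5*np.sin(th),18+0*th])
    cv2.polylines(f['frame'],[P.astype(int).reshape(-1,1,2)],1,(0,255,0),1)
    P=(proj(g,np.c_[x+18.5*np.cos(th),y+18.5*np.sin(th),18+0*th])-[239.5,199.5])*8
    cv2.polylines(gr,[P.astype(int).reshape(-1,1,2)],1,255,1)
th=np.linspace(0,6.28,60); P=(proj(g,np.c_[561+63.5*np.cos(th),-22.5+63.5*np.sin(th),60+0*th])-[239.5,199.5])*8
cv2.polylines(gr,[P.astype(int).reshape(-1,1,2)],1,255,1)
out=np.zeros((600,800,3),np.uint8); out[:420,:400]=f['frame'][:,80:480]; a=cv2.resize(gr,(400,375)); out[:375,400:]=a[...,None]
cv2.imwrite('pics/mix.png',out)
```

```text
{'t': 10.15, 'q': [-0.184, 0.424, 1.784, -0.001, 0.936, -2.013], 'ee_pos': [535.883, -29.962, 94.141], 'orientation': [0.404, -3.113, -0.0], 'wrist_force': [-0.621, -0.127, -0.298], 'grip_width': 27.559, 'finger_force': 8.0}
cup [579.6 -37.3  18. ]
cup [537.4 -31.8  18. ]
[566.1   1.4  26. ]
```

View pics/mix.png

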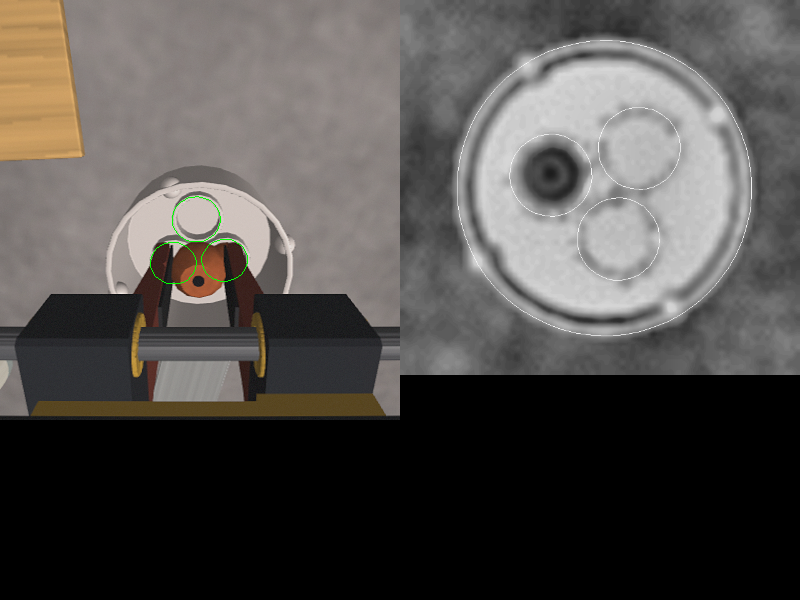

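Call:
servo_tool(
  plan=[
    [[-0.08,-0.04,0.5],0,-1],
    [[0,0,0.8],0,-1],
    [[0,0,0.8],0,-1],
    [[0,0,0.6],0,-1],
    [[0,0,0.26],0,-1],
    [[0,0,0],0,-1],
    [[0,0,0],0,-0.3],
    [[0,0,0],0,-0.1],
  ],
)

```text
t: 11.25
ee_pos: [539.9, -30.3, 21.8]
orientation: [-0.403, 3.114, -0.001]
wrist_force: [-0.1, -0.1, -0.2]
grip_width: 36.9
finger_force: 0.0
```

Call:
servo_tool(
  plan=[
    [[0,0,0],0,-0.1],
    [[0,0,0],0,-0.1],
    [[0,0,-1],0,-0.1],
    [[0,0,-1],0,-0.1],
    [[0,0,-1],0,-0.1],
    [[0,0,-0.4],0,0.2],
    [[0,0,0],0,0.2],
    [[0,0,0],0,0.2],
  ],
)

```text
t: 12.25
ee_pos: [538.6, -30.1, 105.3]
orientation: [0.403, -3.114, -0.001]
wrist_force: [-0.1, 0.1, -0.3]
grip_width: 52.9
finger_force: 0.0
```

Run:
```python
from h import *
st(); f=cam('wrist'); cv2.imwrite('pics/w2.png',f['frame'])
```

```text
{'t': 12.25, 'q': [-0.184, 0.411, 1.769, -0.0, 0.963, -2.012], 'ee_pos': [538.591, -30.116, 105.28], 'orientation': [0.403, -3.114, -0.001], 'wrist_force': [-0.082, 0.099, -0.253], 'grip_width': 52.904, 'finger_force': 0.0}
```

View pics/w2.png

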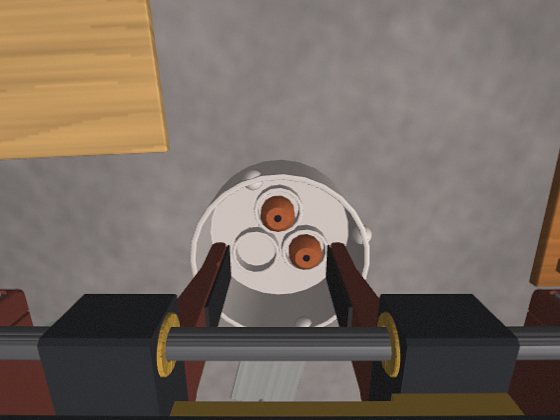

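Call:
servo_tool(
  plan=[
    [[0.5,-1,0],0,0.2],
    [[0.5,-1,0],0,0.2],
    [[0.5,-1,0],0,0.2],
    [[0.5,-1,0],0,0.2],
    [[0.5,-1,0],0,0.2],
    [[0.5,-1,0],0,0.2],
    [[0.5,-1,0],0,0.2],
    [[0.5,-1,0],0,0.2],
  ],
)

```text
t: 13.3
ee_pos: [492.7, -249.6, 105.2]
orientation: [0.403, -3.114, -0.002]
wrist_force: [0.3, 0.1, 0.6]
grip_width: 52.4
finger_force: 0.0
```

Call:
servo_tool(
  plan=[
    [[0.5,-1,0],0,0.2],
    [[0.5,-0.95,0],0,0.2],
    [[0,0,0],1,0.2],
    [[0,0,0],1,0.2],
    [[0,0,0],1,0.2],
    [[0,0,0],1,0.2],
    [[0,0,0],1,0.2],
    [[0,0,0],1,0.2],
  ],
)

```text
t: 14.3
ee_pos: [481.2, -302.2, 105.1]
orientation: [-0.584, -3.085, -0.001]
wrist_force: [-0.3, 0.0, -0.1]
grip_width: 52.9
finger_force: 0.0
```

Call:
servo_tool(
  plan=[
    [[0,0,0.3],1,0.2],
    [[0,0,0.3],1,0.2],
    [[0,0,0.3],1,0.2],
    [[0,0,0.3],0.5,0.2],
    [[0,0,0.3],0,0.2],
    [[0,0,0],0,0.2],
    [[0,0,0],0,0.2],
    [[0,0,0],0,0.2],
  ],
)

```text
t: 15.3
ee_pos: [482.0, -302.8, 69.0]
orientation: [1.132, 2.93, -0.0]
wrist_force: [0.1, -0.1, -0.7]
grip_width: 52.9
finger_force: 0.0
```

Run:
```python
from h import *
s=st(); f=cam('wrist'); cv2.imwrite('pics/w3.png',f['frame'])
print(cv2.Rodrigues(np.array(s['orientation']))[0].round(3).tolist())
hsv=cv2.cvtColor(f['frame'],cv2.COLOR_BGR2HSV)
m=(((hsv[...,0]<12)|(hsv[...,0]>174))&(hsv[...,1]>90)).astype(np.uint8)
k,l,S,c=cv2.connectedComponentsWithStats(m)
for i in range(1,k):
    if 500<S[i,4]<1500 and c[i][1]<280: print(c[i].round(1),S[i].tolist(),ray(f,c[i],24).round(1))
```

```text
{'t': 15.3, 'q': [-0.682, 0.495, 1.734, -0.0, 0.912, -1.516], 'ee_pos': [481.979, -302.789, 68.981], 'orientation': [1.132, 2.93, -0.0], 'wrist_force': [0.134, -0.051, -0.715], 'grip_width': 52.863, 'finger_force': 0.0}
[[-0.74, 0.672, 0.0], [0.672, 0.74, -0.0], [-0.001, -0.0, -1.0]]
[276.5 230.9] [257, 210, 40, 43, 1270] [ 480.2 -302.4   24. ]
```

Call:
servo_tool(
  plan=[
    [[0,0,1],0,0.2],
    [[0,0,0.8],0,0.2],
    [[0,0,0.4],0,0.2],
    [[0,0,0],0,0.2],
    [[0,0,0],0,-1],
    [[0,0,0],0,-1],
    [[0,0,0],0,-1],
    [[0,0,0],0,-1],
  ],
  squeeze=8,
)

```text
t: 16.35
ee_pos: [482.1, -302.9, 14.2]
orientation: [1.132, 2.93, -0.001]
wrist_force: [0.1, 0.6, 4.4]
grip_width: 27.7
finger_force: 8.0
```

Call:
servo_tool(
  plan=[
    [[0,0,-0.3],0,-1],
    [[0,0,-1],0,-1],
    [[0,0,-1],0,-1],
    [[0,0,-1],0,-1],
    [[0,0,0],0,-1],
    [[0,0,0],0,-1],
    [[0,0,0],0,-1],
    [[0,0,0],0,-1],
  ],
)

```text
t: 17.35
ee_pos: [481.2, -302.2, 95.2]
orientation: [-1.132, -2.929, -0.001]
wrist_force: [0.5, -0.1, -0.7]
grip_width: 27.4
finger_force: 8.0
```

Call:
servo_tool(
  plan=[
    [[0.35,0.87,0],0,-1],
    [[0.35,0.87,0],0,-1],
    [[0.35,0.87,0],0,-1],
    [[0.35,0.87,0],0,-1],
    [[0.35,0.87,0],0,-1],
    [[0.35,0.87,0],0,-1],
    [[0.35,0.87,0],0,-1],
    [[0.35,0.87,0],0,-1],
  ],
)

```text
t: 18.35
ee_pos: [546.9, -125.9, 95.6]
orientation: [-1.132, -2.93, 0.0]
wrist_force: [-0.3, -0.2, -0.2]
grip_width: 27.5
finger_force: 8.0
```

Call:
servo_tool(
  plan=[
    [[0.35,0.87,0],0,-1],
    [[0.35,0.87,0],0,-1],
    [[0.35,0.87,0],0,-1],
    [[0.35,0.88,0],0,-1],
    [[0,0,0],0,-1],
    [[0,0,0],0,-1],
    [[0,0,0],0,-1],
    [[0,0,0],0,-1],
  ],
)

```text
t: 19.35
ee_pos: [579.5, -39.3, 96.1]
orientation: [-1.133, -2.93, 0.0]
wrist_force: [0.8, 0.7, -0.6]
grip_width: 27.5
finger_force: 8.0
```

Run:
```python
from h import *
s=st(); f=cam('wrist')
x,y=579.3,-38.2
th=np.linspace(0,6.28,40)
for r in(17,20):
    P=proj(f,np.c_[x+r*np.cos(th),y+r*np.sin(th),18+0*th]); cv2.polylines(f['frame'],[P.astype(int).reshape(-1,1,2)],1,(0,255,0),1)
cv2.imwrite('pics/w4.png',f['frame'][120:360,120:440].repeat(2,0).repeat(2,1))
```

```text
{'t': 19.35, 'q': [-0.186, 0.472, 1.685, -0.0, 0.985, -1.019], 'ee_pos': [579.462, -39.296, 96.133], 'orientation': [-1.133, -2.93, 0.0], 'wrist_force': [0.825, 0.739, -0.581], 'grip_width': 27.476, 'finger_force': 8.0}
```

View pics/w4.png

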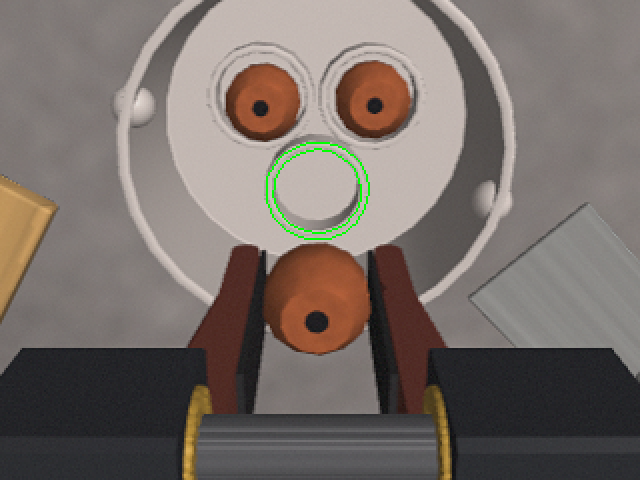

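Call:
servo_tool(
  plan=[
    [[0.08,0.03,0.5],0,-1],
    [[0,0,0.8],0,-1],
    [[0,0,0.8],0,-1],
    [[0,0,0.6],0,-1],
    [[0,0,0.3],0,-1],
    [[0,0,0],0,-1],
    [[0,0,0],0,-0.3],
    [[0,0,0],0,-0.1],
  ],
)

```text
t: 20.4
ee_pos: [579.3, -36.8, 21.9]
orientation: [1.132, 2.929, 0.0]
wrist_force: [-0.1, -0.6, -0.2]
grip_width: 37.2
finger_force: 0.0
```

Call:
servo_tool(
  plan=[
    [[0,0,0],0,-0.1],
    [[0,0,0],0,-0.1],
    [[0,0,-1],0,-0.1],
    [[0,0,-1],0,-0.1],
    [[0,0,-1],0,-0.1],
    [[0,0,-1],0,0.2],
    [[0,0,-0.5],0,0.2],
    [[0,0,0],0,0.2],
  ],
)

```text
t: 21.4
ee_pos: [579.2, -36.8, 134.3]
orientation: [1.131, 2.929, 0.0]
wrist_force: [0.2, -1.1, 0.2]
grip_width: 52.6
finger_force: 0.0
```

Run:
```python
from h import *
s=st(); f=cam('wrist'); g=cam('top')
a=f['frame'][120:360,120:440].repeat(2,0).repeat(2,1)
b=cv2.resize(g['frame'][200:275,90:320],None,fx=1,fy=1); cv2.imwrite('pics/w5.png',a)
hsv=cv2.cvtColor(f['frame'],cv2.COLOR_BGR2HSV)
m=(((hsv[...,0]<12)|(hsv[...,0]>174))&(hsv[...,1]>90)).astype(np.uint8)
k,l,S,c=cv2.connectedComponentsWithStats(m)
for i in range(1,k):
    if 200<S[i,4]<1500 : print(c[i].round(1),S[i].tolist(),ray(f,c[i],20).round(1))
```

```text
{'t': 21.4, 'q': [-0.182, 0.423, 1.654, -0.0, 1.064, -1.016], 'ee_pos': [579.25, -36.805, 134.318], 'orientation': [1.131, 2.929, 0.0], 'wrist_force': [0.172, -1.089, 0.201], 'grip_width': 52.629, 'finger_force': 0.0}
[300.2 163. ] [285, 147, 32, 33, 806] [565.4   1.6  20. ]
[252.6 164. ] [237, 148, 32, 33, 796] [538.8 -29.   20. ]
[277.9 201.7] [263, 186, 31, 33, 758] [578.1 -35.6  20. ]
[ 13.9 308.8] [0, 289, 33, 37, 996] [ 484.  -303.7   20. ]
[543.5 308.9] [524, 290, 36, 36, 1076] [837.3  84.9  20. ]
[192.8 376.9] [184, 361, 21, 40, 536] [ 661.1 -233.4   20. ]
[363.2 376.7] [352, 361, 20, 40, 509] [782.8 -98.9  20. ]
```

View pics/w5.png

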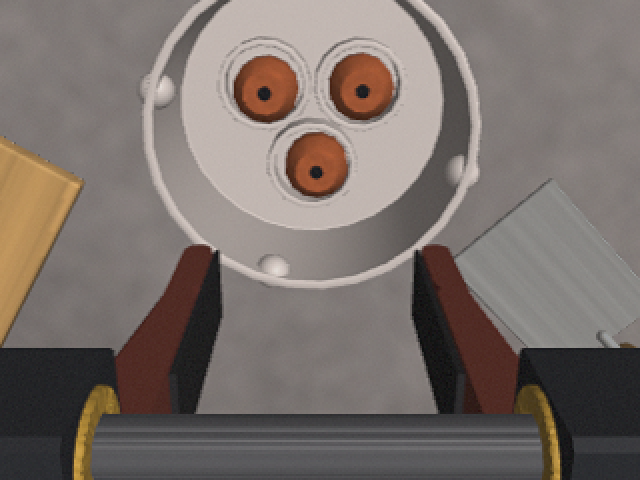

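Call:
servo_tool(
  plan=[
    [[0.99,0.43,-0.2],0,0.2],
    [[0.99,0.43,-0.2],0,0.2],
    [[0.99,0.43,-0.2],0,0.2],
    [[0.99,0.43,-0.2],0,0.2],
    [[0.99,0.43,-0.2],0,0.2],
    [[0.99,0.43,0],0,0.2],
    [[0.99,0.43,0],0,0.2],
    [[0.99,0.43,0],0,0.2],
  ],
)

```text
t: 22.5
ee_pos: [488.7, 160.7, 157.4]
orientation: [-1.132, -2.929, 0.002]
wrist_force: [0.5, -0.6, -0.4]
grip_width: 52.8
finger_force: 0.0
```

Call:
servo_tool(
  plan=[
    [[0.99,0.43,0],0,0.2],
    [[0.99,0.43,0],0,0.2],
    [[0.99,0.43,0],0,0.2],
    [[0.95,0.4,0],0,0.2],
    [[0,0,0],-1,0.2],
    [[0,0,0],-1,0.2],
    [[0,0,0],-1,0.2],
    [[0,0,0],-1,0.2],
  ],
)

```text
t: 23.5
ee_pos: [445.0, 256.9, 157.4]
orientation: [-0.492, -3.101, 0.002]
wrist_force: [-0.3, 0.2, -0.7]
grip_width: 52.6
finger_force: 0.0
```

Call:
servo_tool(
  plan=[
    [[0,0,0],-1,0.2],
    [[0,0,0],-1,0.2],
    [[0,0,0],-1,0.2],
    [[0,0,0],-1,0.2],
    [[0,0,0],-1,0.2],
    [[0,0,0],-0.5,0.2],
    [[0,0,0],0,0.2],
    [[0,0,0],0,0.2],
  ],
)

```text
t: 24.5
ee_pos: [445.4, 257.1, 158.0]
orientation: [0.402, -3.115, 0.001]
wrist_force: [-0.5, -0.0, -0.6]
grip_width: 52.7
finger_force: 0.0
```

Run:
```python
from h import *
s=st(); f=cam('wrist'); cv2.imwrite('pics/w6.png',f['frame'])
R=cv2.Rodrigues(np.array(s['orientation']))[0]; print(R.round(3).tolist())
T=np.array(s['ee_pos']); print('proj tcp',proj(f,T+[0,0,0]).round(1),'knob guess',proj(f,[438.5,255,109]).round(1))
```

```text
{'t': 24.5, 'q': [0.389, 0.31, 1.77, -0.0, 1.063, -1.438], 'ee_pos': [445.409, 257.083, 158.01], 'orientation': [0.402, -3.115, 0.001], 'wrist_force': [-0.514, -0.026, -0.611], 'grip_width': 52.675, 'finger_force': 0.0}
[[-0.967, -0.254, -0.001], [-0.254, 0.967, -0.001], [0.001, -0.0, -1.0]]
proj tcp [[276.  262.7]] knob guess [[276.1 220.3]]
```

View pics/w6.png

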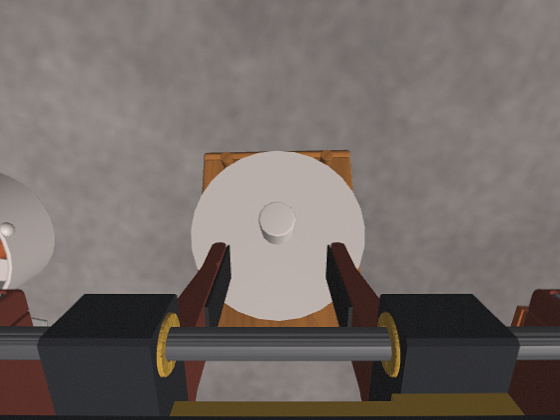

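Call:
servo_tool(
  plan=[
    [[0,0,0.8],0,0.2],
    [[0,0,0.8],0,0.2],
    [[0,0,0.7],0,0.2],
    [[0,0,0.4],0,0.2],
    [[0,0,0.04],0,0.2],
    [[0,0,0],0,0.2],
    [[0,0,0],0,-1],
    [[0,0,0],0,-1],
  ],
  squeeze=10,
)

```text
t: 25.55
ee_pos: [446.1, 257.4, 90.6]
orientation: [-0.403, 3.115, 0.0]
wrist_force: [0.0, -0.2, 0.2]
grip_width: 36.4
finger_force: 0.0
```

Call:
servo_tool(
  plan=[
    [[0,0,0],0,-1],
    [[0,0,0],0,-1],
    [[0,0,0],0,-1],
    [[0,0,0],0,-1],
    [[0,0,-0.1],0,-1],
    [[0,0,-0.2],0,-1],
    [[0,0,-0.2],0,-1],
    [[0,0,0],0,-1],
  ],
)

```text
t: 26.55
ee_pos: [446.1, 257.4, 103.1]
orientation: [-0.403, 3.115, 0.0]
wrist_force: [-0.3, 0.4, -1.0]
grip_width: 25.7
finger_force: 10.0
```

Call:
servo_tool(
  plan=[
    [[0,0,-0.3],0,-1],
    [[0,0,-0.5],0,-1],
    [[0,0,-0.5],0,-1],
    [[0,0,-0.5],0,-1],
    [[0,0,-0.5],0,-1],
    [[0,0,-0.3],0,-1],
    [[0,0,0],0,-1],
    [[0,0,0],0,-1],
  ],
)

```text
t: 27.55
ee_pos: [445.5, 257.1, 167.3]
orientation: [0.403, -3.115, 0.0]
wrist_force: [0.8, 0.7, -0.7]
grip_width: 26.1
finger_force: 10.0
```

```bash
cat > tilt.py <<'E'
from h import *
from scipy.optimize import least_squares
def lidpts(T,R,h,tilt,dx):
    # grip axis pt on knob axis: h mm below knob top at TCP+8 up; tilt: knob leans toward tool +x (downhill)
    X=R[:,0];Y=R[:,1];Z=np.array([0,0,1.]); n=X*np.sin(tilt)+Z*np.cos(tilt); u=-X*np.cos(tilt)+Z*np.sin(tilt)
    top=T+h*n+X*dx; th=np.linspace(0,2*np.pi,73)[:-1,None]
    ring=lambda c,r: c+r*(np.cos(th)*u+np.sin(th)*Y)
    return top, np.vstack([ring(top-30*n,67.5),ring(top-34*n,67.5),ring(top,13)])
def fit():
    s=st(); R=cv2.Rodrigues(np.array(s['orientation']))[0]; T=np.array(s['ee_pos'])
    views=[]
    for n in('top','scene','wrist'):
        f=cam(n); d=models.cut_out(n,'lid')
        if not d: continue
        m=d[0]['region'].astype(np.uint8); cs=max(cv2.findContours(m,0,1)[0],key=cv2.contourArea)
        print(n,d[0]['p'],cv2.boundingRect(cs)); views.append((n,f,cs))
    def box(P): return np.array([*P.min(0),*P.max(0)])
    def res(p,out=False):
        P=lidpts(T,R,p[0],p[1],p[2])[1]; r=[]
        for n,f,cs in views:
            if n=='wrist': continue
            b=box(cs[:,0].astype(float)); q=box(cv2.convexHull(proj(f,P).astype(np.float32))[:,0]); 
            r+=list(np.clip(q-b,-8,8))
        return np.array(r)
    for t0 in(0,.3,.6):
        o=least_squares(res,[20,t0,0],diff_step=1e-3,x_scale=[10,.3,5]); print('h,tilt,dx',o.x.round(2),'cost',round(o.cost,1),o.fun.round(1))
if __name__=='__main__': fit()
E
python3 tilt.py
```

```text
{'t': 27.55, 'q': [0.389, 0.298, 1.76, -0.0, 1.085, -1.439], 'ee_pos': [445.522, 257.111, 167.323], 'orientation': [0.403, -3.115, 0.0], 'wrist_force': [0.818, 0.726, -0.69], 'grip_width': 26.067, 'finger_force': 9.99}
scene 0.75 (271, 68, 50, 43)
wrist 0.57 (162, 164, 234, 163)
h,tilt,dx [22.54  0.    0.  ] cost 33.8 [-8.   1.3 -0.1 -1.3]
h,tilt,dx [18.09  0.69  0.  ] cost 1.1 [-0.7  0.2 -0.9  1. ]
h,tilt,dx [18.09  0.69  0.  ] cost 1.1 [-0.7  0.2 -0.9  1. ]
```

Call:
servo_tool(
  plan=[
    [[0.39,-0.97,0],0,-1],
    [[0.39,-0.97,0],0,-1],
    [[0.39,-0.97,0],0,-1],
    [[0.39,-0.97,0],0,-1],
    [[0.39,-0.97,0],0,-1],
    [[0.39,-0.97,0.3],0,-1],
    [[0.39,-0.97,0.5],0,-1],
    [[0.39,-0.97,0.6],0,-1],
  ],
)

```text
t: 28.85
ee_pos: [420.0, 48.9, 132.5]
orientation: [-0.403, 3.115, -0.0]
wrist_force: [0.6, 0.2, -1.4]
grip_width: 25.6
finger_force: 10.0
```

Call:
servo_tool(
  plan=[
    [[0,0,0.8],0,-1],
    [[0,0,0.8],0,-1],
    [[0,0,0.7],0,-1],
    [[0,0,0.4],0,-1],
    [[0,0,0.15],0,-1],
    [[0,0,0.15],0,-1],
    [[0,0,0.15],0,-1],
    [[0,0,0],0,-1],
  ],
  squeeze=5,
)

```text
t: 29.85
ee_pos: [421.3, 49.7, 54.5]
orientation: [-0.403, 3.113, -0.001]
wrist_force: [1.4, 0.9, 2.7]
grip_width: 26.1
finger_force: 5.0
```

Call:
servo_tool(
  plan=[
    [[0,0,0.12],0,-1],
    [[0,0,0.12],0,-1],
    [[0,0,0.12],0,-1],
    [[0,0,0.12],0,-1],
    [[0,0,0.12],0,-1],
    [[0,0,0],0,-1],
    [[0,0,0],0,-1],
    [[0,0,0],0,-1],
  ],
)

```text
t: 30.85
ee_pos: [423.5, 49.7, 40.1]
orientation: [-0.402, 3.109, -0.002]
wrist_force: [4.6, 1.3, 7.0]
grip_width: 25.9
finger_force: 8.6
```

Call:
servo_tool(
  plan=[
    [[0,0,0.1],0,-1],
    [[0,0,0.1],0,-1],
    [[0,0,0],0,-1],
    [[0,0,0],0,-1],
    [[0,0,0],0,-1],
    [[0,0,0],0,-1],
    [[0,0,0],0,-1],
    [[0,0,0],0,-1],
  ],
  squeeze=3,
)

```text
t: 31.85
ee_pos: [419.7, 49.8, 33.9]
orientation: [0.403, -3.115, 0.0]
wrist_force: [2.1, 0.4, 2.3]
grip_width: 25.5
finger_force: 3.3
```

```bash
python3 tilt.py
```

```text
{'t': 31.85, 'q': [-0.046, 0.408, 2.08, -0.0, 0.654, -1.874], 'ee_pos': [419.718, 49.759, 33.877], 'orientation': [0.403, -3.115, 0.0], 'wrist_force': [2.144, 0.433, 2.349], 'grip_width': 25.493, 'finger_force': 3.319}
top 0.68 (214, 264, 60, 36)
wrist 0.58 (159, 167, 239, 160)
h,tilt,dx [0. 0. 0.] cost 53.5 [3.1 4.6 3.5 8. ]
h,tilt,dx [-15.5    0.91   0.  ] cost 0.7 [-0.9  0.  -0.7  0.2]
h,tilt,dx [-15.5    0.91   0.  ] cost 0.7 [-0.9  0.  -0.7  0.2]
```

Call:
servo_tool(
  plan=[
    [[0,0,0.1],0,-1],
    [[0,0,0],0,-1],
    [[0,0,0],0,-0.38],
    [[0,0,0],0,-0.36],
    [[0,0,0],0,-0.34],
    [[0,0,0],0,-0.3],
    [[0,0,0],0,-0.3],
    [[0,0,0],0,-0.3],
  ],
)

```text
t: 33.15
ee_pos: [419.8, 49.7, 31.4]
orientation: [0.403, -3.116, 0.0]
wrist_force: [-0.9, -0.2, 0.7]
grip_width: 30.5
finger_force: 0.0
```

Run:
```python
from h import *
st()
for n in('scene','top'):
  f=cam(n)
  for d in models.cut_out(n,'lid')[:1]:
    cs=max(cv2.findContours(d['region'].astype(np.uint8),0,1)[0],key=cv2.contourArea); h=cv2.convexHull(cs)[:,0]
    w=np.array([ray(f,p.astype(float),26)[:2] for p in h],np.float32); print(n,d['p'],cv2.boundingRect(cs),cv2.fitEllipse(w))
```

```text
{'t': 33.15, 'q': [-0.046, 0.413, 2.082, -0.0, 0.647, -1.874], 'ee_pos': [419.781, 49.736, 31.421], 'orientation': [0.403, -3.116, 0.0], 'wrist_force': [-0.853, -0.206, 0.66], 'grip_width': 30.511, 'finger_force': 0.0}
scene 0.79 (210, 158, 56, 45) ((439.1797790527344, 54.311912536621094), (128.2743682861328, 132.6707305908203), 18.85419464111328)
top 0.96 (214, 263, 59, 35) ((462.5871887207031, 60.83380889892578), (73.68515014648438, 137.42694091796875), 13.39852237701416)
```

Call:
servo_tool(
  plan=[
    [[0,0,0],0,0.2],
    [[0,0,0],0,0.2],
    [[0,0,-0.6],0,0.2],
    [[0,0,-1],0,0.2],
    [[0,0,-1],0,0.2],
    [[0,0,-1],0,0.2],
    [[0,0,-0.8],0,0.2],
    [[0,0,0],0,0.2],
  ],
)

```text
t: 34.35
ee_pos: [420.9, 49.7, 142.5]
orientation: [-0.403, 3.112, -0.001]
wrist_force: [-0.1, -0.2, -0.3]
grip_width: 52.1
finger_force: 0.0
```

```bash
cat > lidloc.py <<'E'
from h import *
from scipy.optimize import least_squares
import sys
zf=float(sys.argv[1])
s=st(); R=cv2.Rodrigues(np.array(s['orientation']))[0]
for n in('scene','top','wrist'):
  f=cam(n); cv2.imwrite(f'pics/l_{n}.png',f['frame'])
  for d in models.cut_out(n,'lid')[:1]:
    cs=max(cv2.findContours(d['region'].astype(np.uint8),0,1)[0],key=cv2.contourArea)[:,0].astype(float)
    w=np.array([ray(f,p,zf)[:2] for p in cs])
    o=least_squares(lambda p:np.hypot(*(w-p[:2]).T)-67,[w[:,0].mean(),w[:,1].mean()],loss='soft_l1',f_scale=1.5)
    r=np.abs(o.fun); print(n,round(d['p'],2),o.x.round(1),'inl',(r<3).mean().round(2))
  for d in models.recognise(n,'lid_knob')[:1]: print('  knob',round(d['p'],2),c2w(f,d['at']).round(1))
print('R',R.round(3).tolist())
E
python3 lidloc.py 26
```

```text
{'t': 34.35, 'q': [-0.046, 0.208, 1.974, -0.0, 0.957, -1.874], 'ee_pos': [420.914, 49.727, 142.493], 'orientation': [-0.403, 3.112, -0.001], 'wrist_force': [-0.056, -0.239, -0.336], 'grip_width': 52.122, 'finger_force': 0.0}
scene 0.66 [437.   55.3] inl 0.85
top 0.72 [438.5  55.1] inl 0.61
  knob 0.61 [452.5  63.1  29.5]
wrist 0.71 [435.  55.] inl 0.82
  knob 0.6 [504.8 -24.2  33.8]
R [[-0.967, -0.255, 0.003], [-0.255, 0.967, -0.0], [-0.003, -0.001, -1.0]]
```

Call:
servo_tool(
  plan=[
    [[-0.67,0.05,0],0,0.2],
    [[0,0,1],0,0.2],
    [[0,0,1],0,0.2],
    [[0,0,1],0,0.2],
    [[0,0,0.8],0,0.2],
    [[0,0,0.5],0,0.2],
    [[0,0,0.2],0,0.2],
    [[0,0,0],0,0.2],
  ],
  squeeze=15,
)

```text
t: 35.8
ee_pos: [436.0, 55.3, 28.9]
orientation: [-0.404, 3.116, -0.0]
wrist_force: [0.5, -0.4, 0.1]
grip_width: 52.3
finger_force: 0.0
```

Call:
servo_tool(
  plan=[
    [[0,0,0],0,-1],
    [[0,0,0],0,-1],
    [[0,0,0],0,-1],
    [[0,0,0],0,-1],
    [[0,0,-0.1],0,-1],
    [[0,0,-0.3],0,-1],
    [[0,0,-0.4],0,-1],
    [[0,0,0],0,-1],
  ],
)

```text
t: 36.8
ee_pos: [436.4, 55.2, 49.8]
orientation: [-0.403, 3.114, -0.001]
wrist_force: [-0.2, -0.6, 0.0]
grip_width: 26.0
finger_force: 15.0
```

```bash
python3 lidloc.py 45
```

```text
{'t': 36.8, 'q': [-0.031, 0.391, 2.032, -0.0, 0.716, -1.86], 'ee_pos': [436.437, 55.204, 49.838], 'orientation': [-0.403, 3.114, -0.001], 'wrist_force': [-0.177, -0.569, 0.002], 'grip_width': 26.017, 'finger_force': 15.0}
scene 0.67 [437.4  56.4] inl 0.59
  knob 0.73 [454.7  45.1  46.7]
top 0.9 [519.3  84.5] inl 0.29
  knob 0.71 [472.9  63.1  49.9]
wrist 0.95 [412.7  50.6] inl 0.18
  knob 0.95 [412.3  52.4  42.7]
R [[-0.967, -0.255, 0.002], [-0.255, 0.967, -0.0], [-0.002, -0.001, -1.0]]
```

Call:
servo_tool(
  plan=[
    [[0,0,-0.6],0,-1],
    [[0,0,-0.8],0,-1],
    [[0,0,-0.8],0,-1],
    [[0,0,-0.5],0,-1],
    [[-0.4,-0.45,0],0,-1],
    [[-0.7,-0.7,0],0,-1],
    [[-0.7,-0.7,0],0,-1],
    [[-0.7,-0.7,0],0,-1],
  ],
)

```text
t: 38.25
ee_pos: [513.4, 8.5, 115.4]
orientation: [0.403, -3.115, 0.0]
wrist_force: [1.0, -0.4, -0.7]
grip_width: 25.5
finger_force: 15.0
```

Call:
servo_tool(
  plan=[
    [[-0.7,-0.7,0],0,-1],
    [[-0.5,-0.6,0],0,-1],
    [[-0.32,-0.4,0],0,-1],
    [[0,0,0],0,-1],
    [[0,0,0],0,-1],
    [[0,0,0],0,-1],
    [[0,0,0],0,-1],
    [[0,0,0],0,-1],
  ],
)

```text
t: 39.25
ee_pos: [559.8, -21.7, 116.5]
orientation: [-0.404, 3.115, -0.0]
wrist_force: [0.1, 0.5, -1.2]
grip_width: 25.6
finger_force: 15.0
```

```bash
python3 lidloc.py 113
```

```text
{'t': 39.25, 'q': [-0.162, 0.42, 1.714, -0.0, 1.007, -1.991], 'ee_pos': [559.766, -21.698, 116.546], 'orientation': [-0.404, 3.115, -0.0], 'wrist_force': [0.057, 0.505, -1.167], 'grip_width': 25.571, 'finger_force': 15.0}
scene 0.79 [560.8 -21.2] inl 0.61
  knob 0.73 [582.5 -29.2 115.3]
wrist 0.79 [537.1 -26.8] inl 0.19
  knob 0.62 [532.3 -21.8 111.8]
R [[-0.967, -0.255, 0.0], [-0.255, 0.967, -0.0], [-0.0, -0.0, -1.0]]
```

Call:
servo_tool(
  plan=[
    [[0,0,0.4],0,-1],
    [[0,0,0.4],0,-1],
    [[0,0,0.25],0,-1],
    [[0,0,0.15],0,-1],
    [[0,0,0.15],0,-1],
    [[0,0,0.1],0,-1],
    [[0,0,0],0,-1],
    [[0,0,0],0,-1],
  ],
  squeeze=30,
)

```text
t: 40.7
ee_pos: [560.1, -22.0, 80.4]
orientation: [-0.403, 3.115, -0.0]
wrist_force: [-0.3, -0.2, -1.4]
grip_width: 25.4
finger_force: 30.0
```

Call:
servo_tool(
  plan=[
    [[0,0,0.08],0,-1],
    [[0,0,0.08],0,-1],
    [[0,0,0.08],0,-1],
    [[0,0,0.08],0,-1],
    [[0,0,0],0,-1],
    [[0,0,0],0,-1],
    [[0,0,0],0,-1],
    [[0,0,0],0,-1],
  ],
)

```text
t: 41.7
ee_pos: [560.6, -22.2, 72.3]
orientation: [-0.403, 3.115, -0.001]
wrist_force: [4.2, -2.9, -2.2]
grip_width: 25.1
finger_force: 30.0
```

Call:
servo_tool(
  plan=[
    [[0,0,0.08],0,-1],
    [[0,0,0.08],0,-1],
    [[0,0,0.08],0,-1],
    [[0,0,0.04],0,-1],
    [[0,0,0],0,-1],
    [[0,0,0],0,-1],
    [[0,0,0],0,-1],
    [[0,0,0],0,-1],
  ],
)

```text
t: 42.7
ee_pos: [559.9, -21.9, 66.2]
orientation: [-0.403, 3.115, -0.0]
wrist_force: [-0.8, -1.7, 13.7]
grip_width: 25.3
finger_force: 30.0
```

Call:
servo_tool(
  plan=[
    [[0,0,0.08],0,-1],
    [[0,0,0],0,-1],
    [[0,0,0],0,-1],
    [[0,0,-0.08],0,-0.35],
    [[0,0,0],0,-0.2],
    [[0,0,0],0,0],
    [[0,0,-0.6],0,0],
    [[0,0,-0.8],0,0],
  ],
)

```text
t: 43.7
ee_pos: [559.3, -21.9, 100.4]
orientation: [0.403, -3.114, -0.0]
wrist_force: [0.8, -0.3, -0.6]
grip_width: 44.0
finger_force: 0.0
```

Call:
servo_tool(
  plan=[
    [[0,0,-0.6],0,0],
    [[0,0,0],0,-1],
    [[0,0,0],0,-1],
    [[0,0,0],0,-1],
    [[0,0,0],0,-1],
    [[0,0,0],0,-1],
    [[0,0,0],0,-1],
    [[0,0,0],0,-1],
  ],
)

```text
t: 44.7
ee_pos: [559.9, -21.9, 115.1]
orientation: [0.403, -3.115, 0.0]
wrist_force: [-0.8, 0.6, 0.3]
grip_width: 0.4
finger_force: 0.0
```

```bash
python3 lidloc.py 63
```

```text
{'t': 44.7, 'q': [-0.162, 0.422, 1.715, -0.0, 1.004, -1.991], 'ee_pos': [559.906, -21.923, 115.115], 'orientation': [0.403, -3.115, 0.0], 'wrist_force': [-0.763, 0.635, 0.322], 'grip_width': 0.41, 'finger_force': 0.0}
scene 0.7 [562.3 -23.2] inl 0.7
  knob 0.56 [570.4 -34.9  66.6]
wrist 0.69 [557.3 -21.5] inl 0.73
  knob 0.55 [541.6 -30.   61. ]
R [[-0.967, -0.255, -0.0], [-0.255, 0.967, -0.0], [0.0, -0.0, -1.0]]
```

Call:
servo_tool(
  plan=[
    [[0,0,0.4],0,-1],
    [[0,0,0.3],0,-1],
    [[0,0,0.04],0,-1],
    [[0,0,0.04],0,-1],
    [[0,0,0.04],0,-1],
    [[0,0,0.04],0,-1],
    [[0,0,0],0,-1],
    [[0,0,0],0,-1],
  ],
)

```text
t: 46.15
ee_pos: [560.1, -21.9, 94.4]
orientation: [-0.403, 3.115, -0.0]
wrist_force: [-1.8, 0.5, 5.7]
grip_width: 0.8
finger_force: 2.7
```

Call:
servo_tool(
  plan=[
    [[0,0,0.06],0,-1],
    [[0,0,0.06],0,-1],
    [[0,0,0],0,-1],
    [[0,0,0],0,-1],
    [[0,0,-0.2],0,-1],
    [[0,0,-0.6],0,-1],
    [[0,0,-1],0,-1],
    [[0,0,-1],0,-1],
  ],
)

```text
t: 47.15
ee_pos: [559.9, -21.9, 161.7]
orientation: [0.403, -3.115, 0.0]
wrist_force: [-0.5, 1.2, 0.1]
grip_width: 0.0
finger_force: 0.0
```

Call:
servo_tool(
  plan=[
    [[1,0,-1],0,-1],
    [[1,0,-1],0,-1],
    [[1,0,-1],0,-1],
    [[1,0,0],0,-1],
    [[1,0,0],0,-1],
    [[0,0,0],0,-1],
    [[0,0,0],0,-1],
    [[0,0,0],0,-1],
  ],
)

```text
t: 48.15
ee_pos: [440.1, -53.7, 235.8]
orientation: [-0.404, 3.115, -0.0]
wrist_force: [1.1, 0.3, -0.0]
grip_width: 0.4
finger_force: 0.0
```

```bash
python3 lidloc.py 63
python3 - <<'E'
from h import *
from scipy.optimize import least_squares
# level check: fit flange circle (z height & tilt) in each view's contour
for n in('top','scene'):
    f=cam(n); d=models.cut_out(n,'lid')
    if not d: print(n,'none'); continue
    cs=max(cv2.findContours(d[0]['region'].astype(np.uint8),0,1)[0],key=cv2.contourArea)
    print(n,d[0]['p'],'obs',np.round(cv2.fitEllipse(cs)[1],1))
    th=np.linspace(0,6.28,60)
    for z,t in((63,0),(74,0),(68,.1),(68,-.1)):
        P=proj(f,np.c_[561+67.5*np.cos(th),-22+67.5*np.sin(th),z+67.5*np.cos(th)*np.sin(t)]); e=cv2.fitEllipse(P.astype(np.float32)); print(z,t,np.round(e[0]+e[1],1), np.round(cv2.fitEllipse(cs)[0],1))
E
```

```text
{'t': 48.15, 'q': [-0.277, 0.116, 1.811, 0.0, 1.214, -2.106], 'ee_pos': [440.089, -53.704, 235.793], 'orientation': [-0.404, 3.115, -0.0], 'wrist_force': [1.142, 0.267, -0.029], 'grip_width': 0.384, 'finger_force': 0.0}
scene 0.87 [560.5 -21.3] inl 1.0
  knob 0.81 [565.6 -29.3  68. ]
top 0.79 [560.3 -21.9] inl 1.0
  knob 0.6 [560.  -21.6  65.9]
wrist 0.88 [561.7 -20.5] inl 0.45
  knob 0.72 [525.7 -34.7  62.1]
R [[-0.967, -0.255, 0.001], [-0.255, 0.967, -0.0], [-0.001, -0.0, -1.0]]
top 0.69 obs [60.7 61.8]
63 0 [280.2 237.2  62.9  63. ] [280.3 237.5]
74 0 [280.3 237.2  63.7  63.8] [280.3 237.5]
68 0.1 [280.2 236.9  63.2  63.3] [280.3 237.5]
68 -0.1 [280.2 237.4  63.2  63.4] [280.3 237.5]
scene 0.97 obs [53.1 63. ]
63 0 [257.1 219.   54.5  65.5] [257.3 218.5]
74 0 [256.8 216.1  54.8  66.3] [257.3 218.5]
68 0.1 [257.1 217.7  52.   66. ] [257.3 218.5]
68 -0.1 [256.8 217.6  57.   66.1] [257.3 218.5]
```

```bash
python3 -c "from workcell import manip; print(manip.close_job())"
```

```text
the job is handed in; nothing more can be done
None
```

I put both beads in the empty cups, pressed the lid fully home (knob top measured at about 94 mm, flange level and centred in the camera fits), and handed the job in at about 48 s; no verdict came back.

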